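Close and lock the book clamp

ROBOT

A 6-joint arm with a two-finger parallel gripper is mounted at the origin on the work surface. World frame = base frame: x ahead of the robot, y to its left, z up, the work surface at z = 0. Lengths are in m, angles in degrees, forces in N, time in s.
With the tool pointing down it reaches from about 0.375 to 0.9 m from the base axis. Payload 3.1 kg.
Tool frame: the origin (TCP) lies at the very end of the fingers, on their centre line; the grasp point (between the pads) lies 19 mm behind it; z points along the fingers, y is the line along which they close (so a half turn about z gives the same grasp; the last joint's range is limited). The gripper opens to 87 mm and grips with 3 to 60 N. Pads are 19 mm wide; open, the fingers measure 117 mm over their backs; the gripper's body (75 mm by 190 mm) begins 51 mm behind the grasp point.
Start: joints at [-79.67, 30.224, 82.088, -0, 67.689, -10.227], TCP at [0.219, -0.585, 0.223] pointing down, gripper open.
Joint ranges: [-176.69, 176.69], [-43.24, 126.21], [12.49, 139.97], [-82, 262], [0, 151.66], [-163.58, 163.58]. Speed limits (degrees/s): [159.86, 159.86, 180, 180, 180, 180].

INTERFACE

Orientations are given as a 3x3 rotation matrix whose columns are the frame's x, y, z axes.
In Python, from rig import bot, imaging gives the robot as it stands.
- The arm moves only by the tool drive_tool, never from a script. Its argument "deltas" is text: rows parted by semicolons, each of 5 numbers parted by spaces: the finger opening in mm, from 0 to 87, then the shift along the world's x, y, z in mm, then the turn about the world's z in rad. In form: jaw dx dy dz twist; .... A call has 1 to 12 rows; each row is the pose to reach, as a shift and turn from the pose commanded when the call began; what a row does not reach only later rows make up. A row lasts 1/10 s, in which the tool goes at most 50 mm and 8.59 degrees, less where a joint would pass 70% of its speed; a pose out of reach is approached as far as the arm can. A call with a gripper value outside its range is refused whole. The fingers move at their own pace and stop on an object; the grip force is fixed at half the most. Time passes only in rows, so rows that repeat a pose let the fingers close. It gives the time, the measured TCP pose, the force, the opening and the grip force at its end, in the units of the state.
- bot.read_state(): the state, without advancing time (a new reading comes with each control period).
- imaging.capture(name): name is "scene" or "top"; returns the picture (384x512x3 uint8, red, green, blue); there is no depth.
- imaging.camera_model(name): a dict with "fx", "fy", "cx", "cy" (pixels), "dist" ([k1, k2, p1, p2, k3] as OpenCV has them; the pictures are not rectified), "T" (4x4, takes a point from camera to world coordinates). Camera axes: x right, y down, z forward; pixel columns grow to the right and rows downward; lengths in m; the calibration is good to about 2 mm. A picture is of the moment at which its call begins. camera_model takes no time and is no camera call.
- bot.hand_in(): hands the job in; it is judged then, once.
The state is a dict: "time_s": time; "joint_positions": joint angles; "qvel": joint speeds; "tau": joint torques, N m; "position": TCP position; "tcp_rot": TCP orientation; "force": force on the tool from outside, world axes, zero at the start; "moment": the same for the moment, N m; "opening": opening from 0.0 (shut) to 1.0 (fully open); "grasp_force": force on a finger pad.
Only numpy, scipy, OpenCV 4.12 (cv2) and the standard library are available. Lean on these libraries where they do the work, as an engineer would, in place of code of your own. Each camera call takes 0.05 s, during which the arm holds its last target. There are 200 camera calls.

TASK

Clamp the book in the binding jig: with the fingertips push the red knob along the long leg of its L-shaped slot until it reaches the corner, so that the jaw slides the book up to the fence, then push it sideways to the very end of the short leg, where the jaw is locked. Only push, and gently: do not pinch or lift the knob or pick up the book, and leave everything else on the table where it is.

Things in the scene. Friction and masses are not known exactly. Their poses are not given: they have to be found in the camera images.
- jig: Fixed clamping jig 295 (x) x 180 (y) mm, aluminium plate, top 30 mm above the table. Origin on the table under the slot's start. +x along the slot's long leg towards book and fence, +y the side leg's direction, z up. L-slot 19 mm wide, centre line (0,0) to corner (80,0) to end (80,50) mm; pin has 1.5 mm play each way. Red stripe past the side leg's end. Steel strips 10 mm high on the plate at y = +-84 mm.
- slot_corner (a point): Centre of the slot's corner, level with the plate's top (30 mm above the table). Axes as the jig.
- slot_end (a point): Where the pin's centre stands at the end of the side leg, level with the plate's top. Axes as the jig.
- fence (a point): Middle of the foot of the light-wood fence's face, on the jig's top at jig x = 225 mm; the fence is 170 mm wide and 45 mm high.
- knob (a point): Centre of the pin's red round knob: 34 mm diameter, 30 mm tall, from 47 to 77 mm above the table. Under it a 16 mm steel stem goes down through the slot.
- pin: The pin with the knob, about 0.25 kg, greased, slides and spins easily, stays where left. Origin at the centre of the underside of its 58 mm disc, 8 mm above the table at rest; z up the stem. The disc is captive under the plate with 5 mm of play up and down, so the pin cannot come out and may lean slightly when pushed.
- jaw (a joint): Travel of the jaw carriage towards the fence (+x of the jig), 0 to 0.085 m; 0.080 with the pin at the corner touching it. No spring: moves with about 2 N and stays where it is left. The pin's stem pushes its rear crossbar.
- crossbar (a point): Middle of the rear face of the carriage's dark steel crossbar (what the stem pushes), 36 mm above the table, at jig x = 8 mm + travel. The bar is 10 mm thick, 150 mm wide, its top 42 mm above the table.
- jaw_face (a point): Middle of the front face of the light-wood jaw, at jig x = 52 mm + travel; the jaw is 12 mm thick, 150 mm wide, from 31 to 61 mm above the table. Two thin rods join it to the crossbar behind it.
- book: Small dark-brown book, 90 (x) x 130 (y) x 26 mm, lying loose on the jig between jaw and fence. Origin at the centre of its underside, 30 mm above the table. The closing jaw pushes it square up to the fence; once locked about 2 mm of slack remains.
- weight: Bystander: brass weight, cylinder 32 mm diameter, 35 mm tall, standing on the rear left corner of the jig's plate; origin at the centre of its underside.
- glue_jar: Bystander: glue jar with white lid, 60 mm diameter, 75 mm tall, left of the jig; origin at the centre of its underside.
- spool: Bystander: blue thread spool, 40 mm diameter, 48 mm tall, standing right of the jig; origin at the centre of its underside.
- awl: Bystander: awl about 150 mm long lying right of the jig; origin at the middle of its length, underneath.
- brush: Bystander: paste brush about 200 mm long lying on the left of the table; origin at the middle of its length, underneath.
- notebook: Bystander: closed blue notebook 110 x 150 x 22 mm lying on the right of the table; origin at the centre of its underside.
Mind the look-alikes: they are no part of the job. Of the things that look like the book, the smallest one is meant.

How it is judged:
By the outcome, as a careful person would: the job done as asked, in the order asked, and still so for the second after the job is handed in, with the robot touching nothing.
It also fails if it takes over 43 s, if anything falls off the work surface, if the arm or the gripper's body presses on something with over 40 N, if the wrist force passes 120 N, or if a joint passes its speed limit or range.

## Working session

There is one attempt and no reset: what is moved stays moved. The work goes in short steps, Python scripts to look and compute and a tool call to move; the robot and the scene stay as the last step left them, time stands still between calls to the robot, and variables do not carry over. Pictures are saved under pics/ and viewed, at most 10 in all, crops included, and the job is handed in when it is done.

Besides the shell and the picture viewer there is one more tool, called as name(argument=value, ...) on one line, values as JSON. drive_tool: Moves the arm, as the interface text tells. Its arguments: {"type":"object","properties":{"deltas":{"type":"string"}},"required":["deltas"]}

```bash
mkdir -p pics
python3 - <<'E'
from rig import bot, imaging
import cv2
for n in("scene","top"):
    im=imaging.capture(n); cv2.imwrite(f"pics/{n}0.png",im[:,:,::-1])
    m=imaging.camera_model(n); print(n,{k:(v.round(3).tolist() if hasattr(v,'round') and not isinstance(v,float) else v) for k,v in m.items()})
s=bot.read_state();print(s["time_s"],s["position"],s["tcp_rot"],s["opening"],s["force"])
E
```

```text
scene {'fx': 416.59858974023865, 'fy': 416.59858974023865, 'cx': 248.3623591544636, 'cy': 191.44677144312266, 'dist': [-0.068, 0.0, 0.0, 0.0, 0.0], 'T': [[0.12, 0.814, -0.568, 1.117], [0.993, -0.106, 0.057, -0.084], [-0.014, -0.57, -0.821, 0.928], [0.0, 0.0, 0.0, 1.0]]}
top {'fx': 401.2984112244189, 'fy': 401.2984112244189, 'cx': 256.20219540494924, 'cy': 192.30579845070102, 'dist': [-0.089, 0.0, 0.0, 0.0, 0.0], 'T': [[-0.012, -0.992, 0.128, 0.352], [-1.0, 0.011, -0.01, -0.006], [0.008, -0.128, -0.992, 1.406], [0.0, 0.0, 0.0, 1.0]]}
0.1 [ 0.21937443 -0.58453182  0.22167736] [[ 9.36310400e-01  3.51173302e-01 -3.81898202e-04]
 [ 3.51173370e-01 -9.36308504e-01  1.91012922e-03]
 [ 3.13211853e-04 -1.92258634e-03 -9.99998103e-01]] 0.996314035027222 [ 0.29409332 -0.78873614  0.14279186]
```

View pics/top0.png

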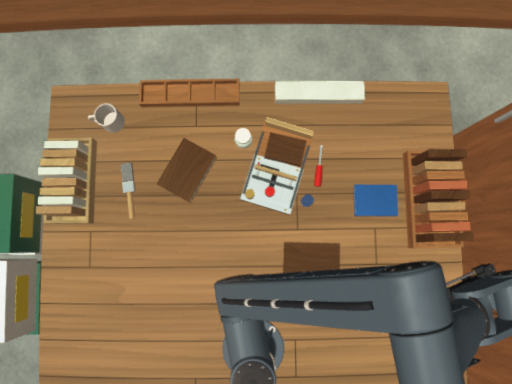

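View pics/scene0.png

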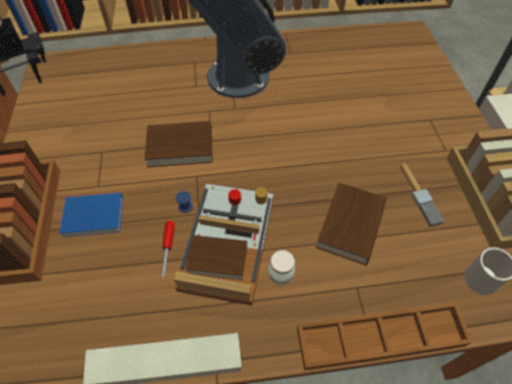

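The top view shows the knob at (270,192), the fence around (289,127) and the weight at (250,194). The jig's +x points up and slightly right. In the scene view the knob is at (234,197). Next I'll measure these and zoom in.

```bash
cat > h.py <<'E'
from rig import bot, imaging
import cv2, numpy as np
def ray(n,uv):
    m=imaging.camera_model(n);K=np.array([[m["fx"],0,m["cx"]],[0,m["fy"],m["cy"]],[0,0,1]])
    p=cv2.undistortPoints(np.array([[uv]],float),K,np.array(m["dist"],float))[0,0]
    T=np.array(m["T"]);return T[:3,3],T[:3,:3]@[p[0],p[1],1]
def onz(n,uv,z):
    o,d=ray(n,uv);return (o+d*(z-o[2])/d[2])
def px(n,P):
    m=imaging.camera_model(n);K=np.array([[m["fx"],0,m["cx"]],[0,m["fy"],m["cy"]],[0,0,1]])
    W=np.linalg.inv(np.array(m["T"]));return cv2.projectPoints(np.array([P],float),cv2.Rodrigues(W[:3,:3])[0],W[:3,3],K,np.array(m["dist"],float))[0][0,0]
def knob(n,im,box):
    x0,y0,x1,y1=box;c=im[y0:y1,x0:x1].astype(int)
    m=((c[...,0]>120)&(c[...,1]<70)&(c[...,2]<70)).astype(np.uint8)
    k,l,s,ce=cv2.connectedComponentsWithStats(m)
    return [(s[i].tolist(),(ce[i]+[x0,y0]).round(1).tolist()) for i in range(1,k) if s[i][4]>15]
E
python3 - <<'E'
from h import *
t=cv2.imread("pics/top0.png");s=cv2.imread("pics/scene0.png")
a=cv2.resize(t[110:220,230:330],None,fx=5.4,fy=5.4,interpolation=cv2.INTER_CUBIC)
cv2.imwrite("pics/topc.png",a)
cv2.imwrite("pics/scenec.png",cv2.resize(s[175:305,165:305],None,fx=4.5,fy=4.5,interpolation=cv2.INTER_CUBIC))
print(knob("top",t[:,:,::-1],(230,110,312,220)),knob("scene",s[:,:,::-1],(190,175,305,305)))
E
```

```text
[([36, 76, 8, 10, 59], [269.5, 190.9])] [([39, 15, 12, 10, 96], [234.3, 194.6])]
```

View pics/topc.png

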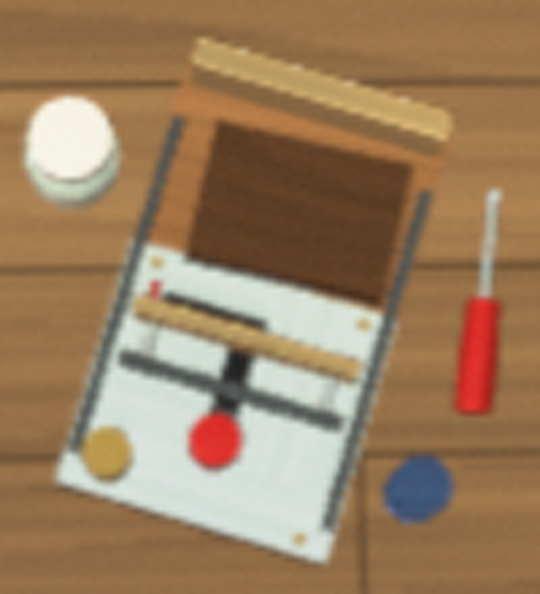

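View pics/scenec.png

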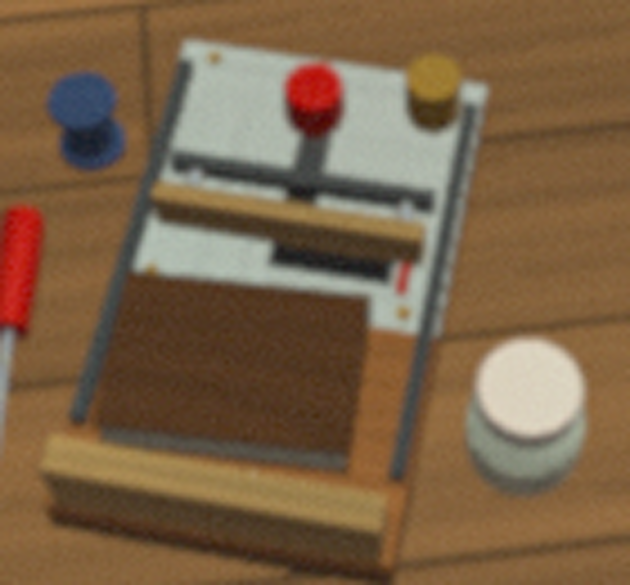

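The crops show these features:
- **Rear corners of the plate:** topc (58,481) and (327,560).
- **Steel strips:** about (178,120)–(75,450) and (425,195)–(330,530).
- **Knob:** (215,440).
- **Red stripe:** (155,290).

Run:
```python
from h import *
tc=lambda u,v:(u/5.4+230-.4,v/5.4+110-.4)
sc=lambda u,v:(u/4.5+165-.4,v/4.5+175-.4)
def P(a,b):
    return a[:2]
RL=onz("top",tc(58,481),.03);RR=onz("top",tc(327,560),.03)
RLs=onz("scene",sc(488,86),.03);RRs=onz("scene",sc(185,42),.03)
print(RL,RR,RLs,RRs)
for a,b in((RL,RR),(RLs,RRs)):
    d=a-b;print("len",np.hypot(*d[:2]),"yaw",np.degrees(np.arctan2(-d[0],d[1])))
for a,b in(((75,450),(178,120)),((330,530),(425,195))):
    d=onz("top",tc(*b),.04)-onz("top",tc(*a),.04);print("strip yaw",np.degrees(np.arctan2(d[1],d[0])))
k1=onz("top",tc(215,440),.077);k2=onz("scene",sc(314,83),.077);print("knob",k1,k2)
for f in ((onz("top",tc(200,48),.075),onz("top",tc(450,118),.075)),):
    d=f[0]-f[1];print("fence yaw",np.degrees(np.arctan2(-d[0],d[1])),f)
print("weight",onz("top",tc(107,452),.065))
```

```text
[0.50752933 0.03504673 0.03      ] [ 0.45501853 -0.13588748  0.03      ] [0.5114878  0.04169017 0.03      ] [ 0.45704098 -0.13120324  0.03      ]
len 0.17881803127060394 yaw -17.076902809429587
len 0.18126386763851138 yaw -17.48002363178193
strip yaw -17.63546356451069
strip yaw -17.11135976012717
knob [ 0.52669013 -0.06368286  0.077     ] [ 0.52876656 -0.05966469  0.077     ]
fence yaw -16.603141730789737 (array([ 0.77877115, -0.0583763 ,  0.075     ]), array([ 0.73161926, -0.21651251,  0.075     ]))
weight [0.52143876 0.00331116 0.065     ]
```

drive_tool(deltas="0 23 45 0 -0.06; 0 45 90 0 -0.12; 0 68 134 0 -0.18; 0 90 178 0 -0.24; 0 113 223 0 -0.3; 0 136 268 0 -0.36; 0 158 312 0 -0.42; 0 180 357 0 -0.48; 0 203 401 -20 -0.54; 0 226 446 -40 -0.6; 0 248 490 -60 -0.66; 0 271 535 -80 -0.66")

```text
time_s: 1.3
position: [0.4843, -0.0613, 0.1476]
tcp_rot: [[0.955, -0.298, -0.0], [-0.298, -0.955, -0.0], [0.0, 0.0, -1.0]]
force: [0.5, -0.4, 0.3]
opening: 0.029
grasp_force: 0.0
```

drive_tool(deltas="0 0 0 0 0; 0 0 0 0 0")

```text
time_s: 1.5
position: [0.4835, -0.0621, 0.1477]
tcp_rot: [[0.956, -0.293, -0.002], [-0.293, -0.956, 0.0], [-0.002, 0.0, -1.0]]
force: [0.1, -0.4, -0.3]
opening: 0.01
grasp_force: 0.0
```

Run:
```python
from h import *
im=imaging.capture("scene")[:,:,::-1];cv2.imwrite("pics/s1.png",cv2.resize(im[130:310,140:320],None,fx=3.3,fy=3.3))
s=bot.read_state();print(s["time_s"],s["position"],s["tcp_rot"][:,0],s["opening"],s["force"])
```

```text
1.55 [ 0.48368696 -0.06327158  0.14821222] [ 9.55281245e-01 -2.95698189e-01 -5.69364574e-04] 0.007593116722003514 [ 0.49754943 -0.61979305  0.43287574]
```

View pics/s1.png

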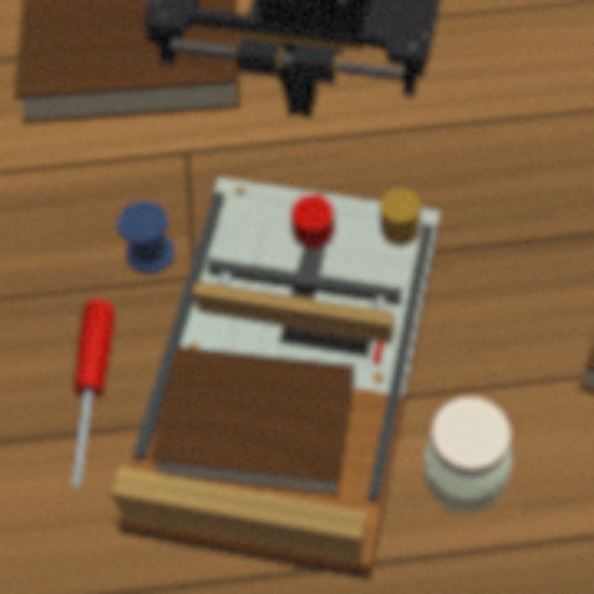

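The closed fingers are at (300,110), behind and above the knob at (313,220), and the jig hasn't moved. Next I'll descend behind the knob and approach it.

drive_tool(deltas="0 4 13 0 0; 0 4 13 -20 0; 0 4 13 -45 0; 0 4 13 -65 0; 0 4 13 -80 0; 0 4 13 -90 0; 0 4 13 -92 0; 0 4 13 -92 0")

```text
time_s: 2.35
position: [0.4881, -0.0506, 0.0566]
tcp_rot: [[0.955, -0.298, 0.0], [-0.298, -0.955, -0.0], [0.0, -0.0, -1.0]]
force: [0.9, 0.0, 0.5]
opening: 0.012
grasp_force: 0.0
```

drive_tool(deltas="0 3 -1 0 0; 0 6 -2 0 0; 0 8 -2.5 0 0; 0 10 -3 0 0; 0 12 -3.6 0 0; 0 14 -4.2 0 0; 0 16 -4.9 0 0; 0 18 -5.5 0 0; 0 20 -6.2 0 0; 0 22 -6.8 0 0; 0 22 -6.8 0 0")

```text
time_s: 3.45
position: [0.5104, -0.0571, 0.0563]
tcp_rot: [[0.955, -0.297, 0.001], [-0.297, -0.955, -0.0], [0.001, 0.0, -1.0]]
force: [0.2, 1.6, -0.1]
opening: 0.006
grasp_force: 0.0
```

Run:
```python
from h import *
im=imaging.capture("scene");cv2.imwrite("pics/s2.png",cv2.resize(im[130:310,140:320,::-1],None,fx=3.3,fy=3.3))
k=knob("scene",im,(200,175,305,305));print(k)
s=bot.read_state();print(s["time_s"],s["position"],s["force"])
```

```text
[([28, 16, 12, 12, 107], [233.4, 197.0])]
3.5 [ 0.51029449 -0.05711555  0.05632068] [ 0.27707204  0.23781414 -0.01409929]
```

View pics/s2.png

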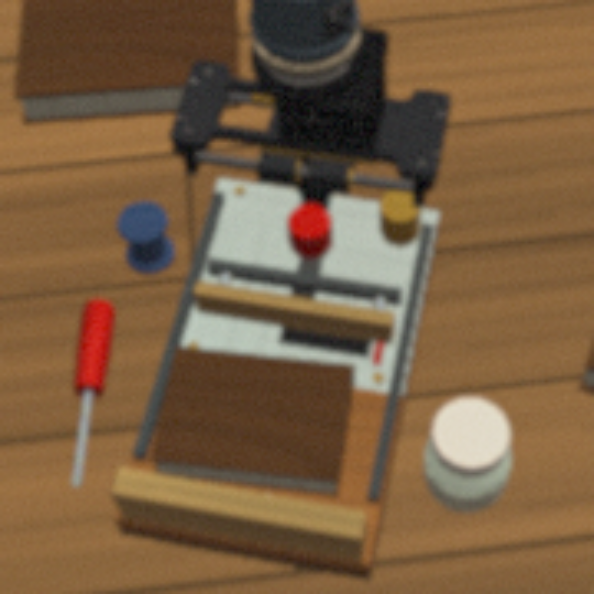

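The knob has moved about 5 mm to (310,230) in the crop, the contact force is light and nothing else has shifted. I'll continue along the slot.

drive_tool(deltas="0 3 -0.9 0 0; 0 6 -1.9 0 0; 0 9 -2.8 0 0; 0 12 -3.7 0 0; 0 15 -4.6 0 0; 0 18 -5.6 0 0; 0 21 -6.5 0 0; 0 24 -7.4 0 0; 0 27 -8.4 0 0; 0 30 -9.3 0 0; 0 33 -10.2 0 0; 0 33 -10.2 0 0")

```text
time_s: 4.7
position: [0.5438, -0.0675, 0.0563]
tcp_rot: [[0.955, -0.297, 0.001], [-0.297, -0.955, -0.0], [0.001, 0.0, -1.0]]
force: [-1.0, 0.2, -0.1]
opening: 0.003
grasp_force: 0.8
```

drive_tool(deltas="0 3 -0.9 0 0; 0 6 -1.9 0 0; 0 9 -2.8 0 0; 0 12 -3.7 0 0; 0 15 -4.6 0 0; 0 18 -5.6 0 0; 0 20 -6.2 0 0; 0 22 -6.8 0 0; 0 24 -7.4 0 0; 0 24 -7.4 0 0")

```text
time_s: 5.7
position: [0.5672, -0.0747, 0.0563]
tcp_rot: [[0.955, -0.297, 0.0], [-0.297, -0.955, -0.0], [0.0, -0.0, -1.0]]
force: [-4.2, 0.2, 1.7]
opening: 0.008
grasp_force: 1.7
```

Run:
```python
from h import *
im=imaging.capture("scene");cv2.imwrite("pics/s3.png",cv2.resize(im[130:310,140:320,::-1],None,fx=3.3,fy=3.3))
k=knob("scene",im,(200,175,258,305));print(k, px("scene",[.528,-.062,.07]),px("scene",[.528+.0764,-.062-.0237,.07]))
s=bot.read_state();print(s["time_s"],s["position"],s["force"])
```

```text
[([23, 36, 12, 12, 122], [228.7, 217.0])] [233.53381679 194.483791  ] [226.86289197 221.69970521]
5.75 [ 0.56721326 -0.0746278   0.05631547] [-2.68525209  0.75400113  1.41245727]
```

View pics/s3.png

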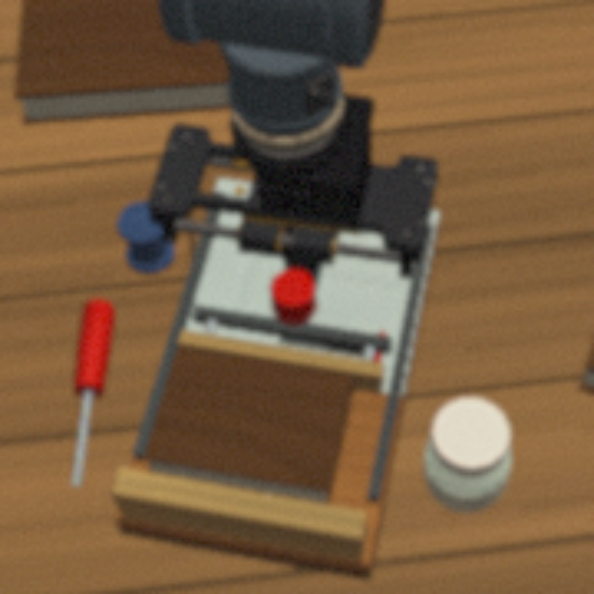

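The knob (crop 294,292) has pushed the crossbar and jaw up against the book, with about 13 mm left to the corner. I'll go slowly and watch the force.

drive_tool(deltas="0 2 -0.6 0 0; 0 4 -1.2 0 0; 0 6 -1.9 0 0; 0 8 -2.5 0 0; 0 9 -2.8 0 0; 0 10 -3.1 0 0; 0 10 -3.1 0 0")

```text
time_s: 6.45
position: [0.5772, -0.0777, 0.0563]
tcp_rot: [[0.955, -0.297, 0.0], [-0.297, -0.955, -0.0], [0.0, 0.0, -1.0]]
force: [-4.5, 0.9, 1.4]
opening: 0.004
grasp_force: 2.1
```

drive_tool(deltas="0 1 -0.3 0 0; 0 1.5 -0.5 0 0; 0 2 -0.6 0 0; 0 2 -0.6 0 0")

```text
time_s: 6.85
position: [0.579, -0.0783, 0.0563]
tcp_rot: [[0.955, -0.297, 0.0], [-0.297, -0.955, -0.0], [0.0, -0.0, -1.0]]
force: [-3.9, 1.3, 2.5]
opening: 0.005
grasp_force: 2.2
```

Run:
```python
from h import *
im=imaging.capture("scene")
print(knob("scene",im,(200,175,258,305)))
s=bot.read_state();print(s["time_s"],s["position"],s["force"])
```

```text
[([22, 40, 12, 13, 125], [227.7, 221.4])]
6.9 [ 0.57901692 -0.07827536  0.05633381] [-4.38936703  1.15520271  2.2147324 ]
```

Not at the wall yet, so I'll creep in small steps.

drive_tool(deltas="0 0.5 -0.15 0 0; 0 1 -0.3 0 0; 0 1 -0.3 0 0")

```text
time_s: 7.2
position: [0.58, -0.0786, 0.0563]
tcp_rot: [[0.955, -0.297, 0.0], [-0.297, -0.955, -0.0], [0.0, -0.0, -1.0]]
force: [-4.3, 1.2, 2.8]
opening: 0.008
grasp_force: 2.3
```

drive_tool(deltas="0 0.5 -0.15 0 0; 0 1 -0.3 0 0; 0 1 -0.3 0 0")

```text
time_s: 7.5
position: [0.5811, -0.0789, 0.0563]
tcp_rot: [[0.955, -0.297, 0.0], [-0.297, -0.955, -0.0], [0.0, -0.0, -1.0]]
force: [-5.5, 0.7, 2.6]
opening: 0.002
grasp_force: 2.2
```

drive_tool(deltas="0 0.5 -0.15 0 0; 0 1 -0.3 0 0; 0 1 -0.3 0 0")

```text
time_s: 7.8
position: [0.5812, -0.0789, 0.0563]
tcp_rot: [[0.955, -0.297, -0.001], [-0.297, -0.955, 0.0], [-0.002, 0.0, -1.0]]
force: [-6.0, 0.0, 4.0]
opening: 0.004
grasp_force: 2.9
```

drive_tool(deltas="0 1 -0.3 0 0; 0 1 -0.3 0 0; 0 1 -0.3 0 0")

```text
time_s: 8.1
position: [0.5814, -0.0789, 0.0563]
tcp_rot: [[0.955, -0.296, -0.003], [-0.296, -0.955, 0.001], [-0.003, 0.0, -1.0]]
force: [-6.3, 1.0, 5.6]
opening: 0.006
grasp_force: 3.7
```

Run:
```python
from h import *
im=imaging.capture("scene")
print(knob("scene",im,(200,175,258,305)))
s=bot.read_state();print(s["time_s"],s["position"],s["force"])
```

```text
[([22, 41, 12, 13, 125], [227.5, 222.4])]
8.15 [ 0.58138274 -0.07895415  0.05636368] [-7.27167477  0.98312423  4.24141504]
```

The knob is stopped at the corner wall. I'll back off and go round to its −y side.

drive_tool(deltas="0 -5 1.5 0 0; 0 -14 4.4 0 0; 0 -18 -8 0 0; 0 -23 -24 0 0; 0 -29 -43 0 0; 0 -20 -46 0 0; 0 -8 -50 0 0; 0 4 -54 0 0; 0 7 -54.6 0 0; 0 7 -54.6 0 0")

```text
time_s: 9.15
position: [0.5907, -0.1348, 0.0563]
tcp_rot: [[0.955, -0.297, 0.001], [-0.297, -0.955, -0.0], [0.001, 0.0, -1.0]]
force: [-0.2, 0.7, -0.1]
opening: 0.006
grasp_force: 0.0
```

drive_tool(deltas="0 1.5 4.8 0 0; 0 2.7 8.6 0 0; 0 3.9 12.4 0 0; 0 4.7 15.3 0 0; 0 5.6 18.1 0 0; 0 6.2 20 0 0; 0 6.8 22 0 0; 0 6.8 22 0 0")

```text
time_s: 9.95
position: [0.5968, -0.1118, 0.0563]
tcp_rot: [[0.955, -0.296, 0.0], [-0.296, -0.955, -0.0], [0.0, 0.0, -1.0]]
force: [0.3, -0.3, 0.1]
opening: 0.008
grasp_force: 0.0
```

Run:
```python
from h import *
im=imaging.capture("scene");cv2.imwrite("pics/s4.png",cv2.resize(im[130:310,140:320,::-1],None,fx=3.3,fy=3.3))
k=knob("scene",im,(200,175,270,305));print(k, px("scene",[.528+.0764,-.062-.0237,.07]),px("scene",[.528+.0764+.0148,-.062-.0237+.0478,.07]))
s=bot.read_state();print(s["time_s"],s["position"],s["force"])
```

```text
[([21, 45, 13, 9, 85], [227.7, 223.8])] [226.86289197 221.69970521] [247.44696267 224.80720474]
10.0 [ 0.59669041 -0.11193779  0.0563166 ] [-0.32453403 -0.12993757  0.55983364]
```

View pics/s4.png

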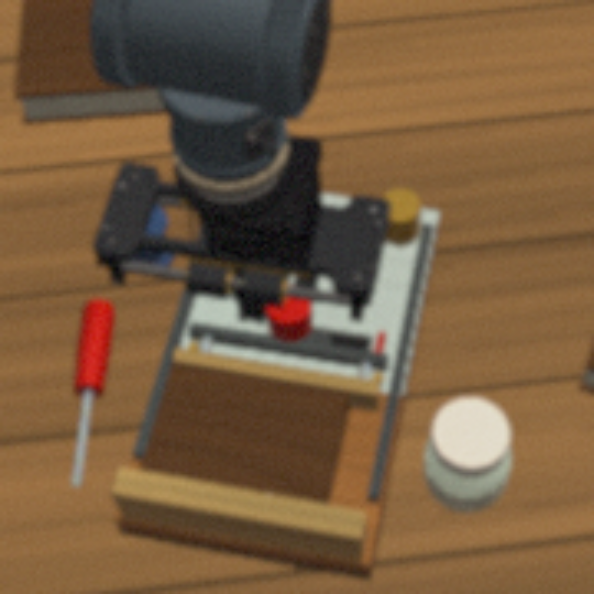

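The fingers stand on the knob's −y side, at about (255,300) with the knob at (288,318), and are nearly touching it. The book is against the fence. Now I'll push sideways.

drive_tool(deltas="0 0.6 2 0 0; 0 1.2 4 0 0; 0 1.9 6 0 0; 0 2.8 9 0 0; 0 3.7 12 0 0; 0 4.6 15 0 0; 0 5.6 18 0 0; 0 6.5 21 0 0; 0 7.4 24 0 0; 0 8.4 27 0 0; 0 9.3 30 0 0; 0 9.3 30 0 0")

```text
time_s: 11.2
position: [0.6061, -0.0815, 0.0563]
tcp_rot: [[0.955, -0.296, 0.0], [-0.296, -0.955, 0.0], [-0.0, -0.0, -1.0]]
force: [0.6, -0.0, 0.6]
opening: 0.004
grasp_force: 0.0
```

Run:
```python
from h import *
im=imaging.capture("scene")
print(knob("scene",im,(200,175,270,305)))
s=bot.read_state();print(s["time_s"],s["position"],s["force"])
```

```text
[([34, 47, 13, 9, 82], [240.8, 226.0])]
11.25 [ 0.60606115 -0.08169053  0.05633092] [-0.10873749  0.87871006 -0.27505972]
```

drive_tool(deltas="0 0.9 3 0 0; 0 1.9 6 0 0; 0 2.8 9 0 0; 0 3.4 11 0 0; 0 4 13 0 0; 0 4.3 14 0 0; 0 4.3 14 0 0")

```text
time_s: 11.95
position: [0.6103, -0.0678, 0.0563]
tcp_rot: [[0.955, -0.297, 0.0], [-0.297, -0.955, 0.0], [-0.0, -0.0, -1.0]]
force: [0.6, 0.2, 0.3]
opening: 0.008
grasp_force: 0.0
```

drive_tool(deltas="0 0.3 1 0 0; 0 0.6 2 0 0; 0 0.6 2 0 0")

```text
time_s: 12.25
position: [0.6109, -0.0659, 0.0563]
tcp_rot: [[0.955, -0.297, 0.0], [-0.297, -0.955, 0.0], [-0.0, -0.0, -1.0]]
force: [-0.4, 0.1, -1.2]
opening: 0.009
grasp_force: 0.1
```

drive_tool(deltas="0 0.15 0.5 0 0; 0 0.3 1 0 0; 0 0.3 1 0 0")

```text
time_s: 12.55
position: [0.6112, -0.065, 0.0563]
tcp_rot: [[0.955, -0.297, -0.0], [-0.297, -0.955, 0.0], [-0.0, -0.0, -1.0]]
force: [-0.0, 0.6, -0.7]
opening: 0.006
grasp_force: 0.2
```

drive_tool(deltas="0 0.15 0.5 0 0; 0 0.3 1 0 0; 0 0.3 1 0 0")

```text
time_s: 12.85
position: [0.6115, -0.064, 0.0563]
tcp_rot: [[0.955, -0.297, 0.0], [-0.297, -0.955, 0.0], [0.0, -0.0, -1.0]]
force: [-0.2, 0.3, 0.5]
opening: 0.009
grasp_force: 0.2
```

drive_tool(deltas="0 0.15 0.5 0 0; 0 0.3 1 0 0; 0 0.3 1 0 0")

```text
time_s: 13.15
position: [0.6118, -0.0629, 0.0563]
tcp_rot: [[0.955, -0.297, 0.0], [-0.297, -0.955, 0.0], [0.0, -0.0, -1.0]]
force: [-0.0, -1.1, 0.1]
opening: 0.004
grasp_force: 0.2
```

drive_tool(deltas="0 0.15 0.5 0 0; 0 0.3 1 0 0; 0 0.3 1 0 0")

```text
time_s: 13.45
position: [0.612, -0.0621, 0.0563]
tcp_rot: [[0.955, -0.296, -0.0], [-0.296, -0.955, -0.0], [-0.0, 0.0, -1.0]]
force: [0.7, -1.7, -1.0]
opening: 0.005
grasp_force: 0.6
```

Run:
```python
from h import *
im=imaging.capture("scene");cv2.imwrite("pics/s5.png",cv2.resize(im[130:310,140:320,::-1],None,fx=3.3,fy=3.3))
print(knob("scene",im,(200,175,270,305)))
s=bot.read_state();print(s["time_s"],s["position"],s["force"])
```

```text
[([42, 48, 13, 9, 82], [248.7, 227.5])]
13.5 [ 0.61203539 -0.06215081  0.05632454] [-0.9995478  -1.01356117  0.04770275]
```

View pics/s5.png

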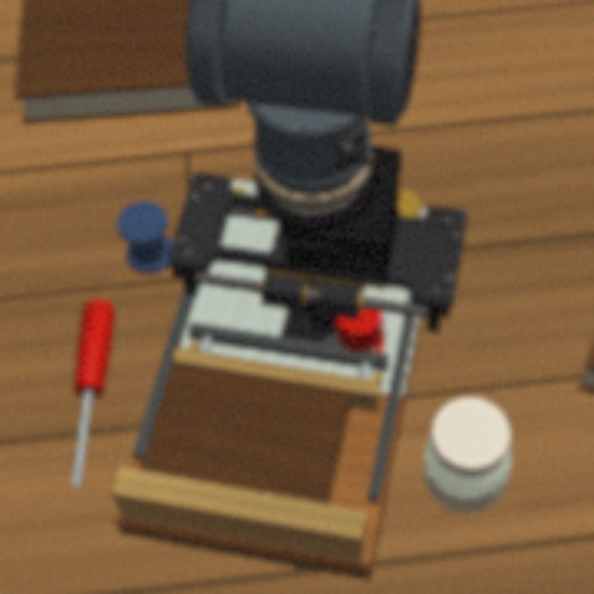

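The knob (crop 358,328) is next to the red stripe and has moved about 50 mm sideways, and the force is starting to rise. I'll creep on to the stop.

drive_tool(deltas="0 0.15 0.5 0 0; 0 0.3 1 0 0; 0 0.3 1 0 0")

```text
time_s: 13.8
position: [0.6123, -0.0617, 0.0566]
tcp_rot: [[0.955, -0.296, -0.0], [-0.296, -0.955, -0.001], [0.0, 0.001, -1.0]]
force: [-1.6, -2.5, 2.4]
opening: 0.004
grasp_force: 2.3
```

drive_tool(deltas="0 0.15 0.5 0 0; 0 0.3 1 0 0; 0 0.3 1 0 0")

```text
time_s: 14.1
position: [0.6126, -0.0614, 0.0568]
tcp_rot: [[0.955, -0.296, -0.0], [-0.296, -0.955, -0.002], [0.001, 0.002, -1.0]]
force: [-2.2, -6.6, 3.7]
opening: 0.008
grasp_force: 3.5
```

drive_tool(deltas="0 0.15 0.5 0 0; 0 0.3 1 0 0; 0 0.3 1 0 0")

```text
time_s: 14.4
position: [0.6129, -0.0611, 0.0571]
tcp_rot: [[0.955, -0.296, -0.0], [-0.296, -0.955, -0.003], [0.001, 0.003, -1.0]]
force: [-3.9, -8.9, 4.9]
opening: 0.003
grasp_force: 4.5
```

The knob is at the hard stop. I'll back straight off, lift and clear the view.

drive_tool(deltas="0 -1.5 -5 0 0; 0 -4 -13 0 0; 0 -6 -20 0 0; 0 -6 -20 30 0; 0 -6 -20 70 0; 0 -6 -20 120 0; 0 -40 -50 150 0; 0 -70 -90 150 0; 0 -100 -130 150 0; 0 -120 -175 150 0; 0 -130 -220 150 0; 0 -130 -220 150 0")

```text
time_s: 15.6
position: [0.4821, -0.2855, 0.2067]
tcp_rot: [[0.953, -0.303, 0.002], [-0.303, -0.953, -0.004], [0.003, 0.003, -1.0]]
force: [-0.1, 0.3, -1.3]
opening: 0.0
grasp_force: 0.0
```

Run:
```python
from h import *
im=imaging.capture("scene");cv2.imwrite("pics/s6.png",cv2.resize(im[130:310,140:320,::-1],None,fx=3.3,fy=3.3))
t=imaging.capture("top");cv2.imwrite("pics/t6.png",cv2.resize(t[110:220,230:330,::-1],None,fx=5.4,fy=5.4,interpolation=cv2.INTER_CUBIC))
print(knob("scene",im,(200,175,270,305)))
s=bot.read_state();print(s["time_s"],s["position"],s["force"],np.abs(s["qvel"]).max())
```

```text
[([43, 46, 12, 11, 110], [248.4, 226.2])]
15.7 [ 0.48238639 -0.28008528  0.20607702] [-0.16878017  1.48110808  0.19455972] 2.7426543432678296
```

View pics/s6.png

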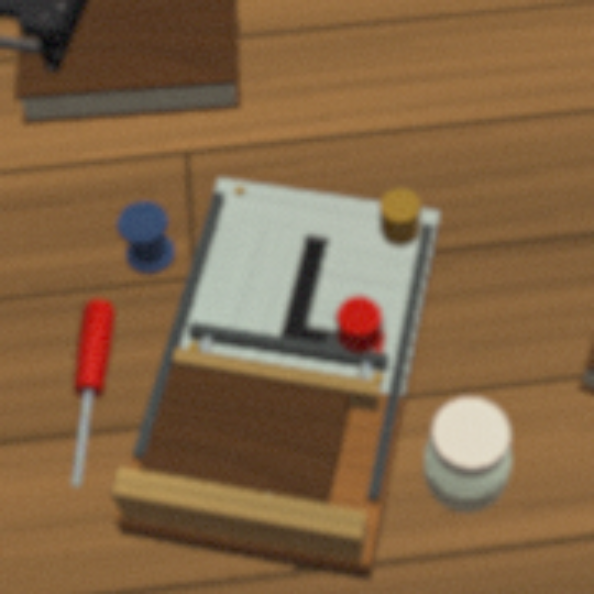

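View pics/t6.png

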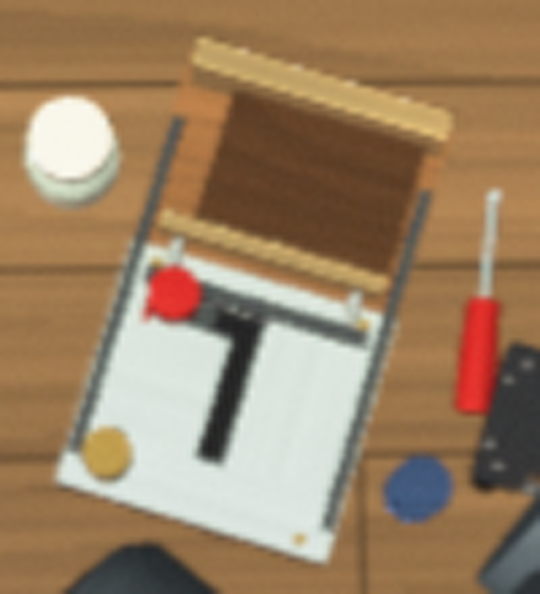

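The knob sits at the end of the side leg by the red stripe. The book is square between jaw and fence, and the bystanders haven't moved. Handing in.

```bash
python3 -c "
from rig import bot;print(bot.hand_in())"
```

```text
the job is handed in; nothing more can be done
None
```

The job is handed in: the knob was pushed to the corner, then to the end of the short leg, the book is clamped at the fence and nothing else moved, in about 16 s with forces around 10 N; I viewed 11 pictures, one over the limit of 10.

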